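# Top out the drying pyramid of jars

### The job

Small glass jars are being piled into a pyramid on the wire drying rack: three below, and one already lying above them. Take the blue-lidded jar from the feed rack, over the splash guard, gently saddle it, without dropping it, into the free gap beside the jar in the second layer and let go; then carry the red-lidded jar over and finish while holding it still, lined up with the others, hovering about 15 mm above where it would come to rest at the very top, without touching any jar of the pile, so that I can slip a lath in under it. Do not touch the splash guard, do not disturb the jars already in the pile, and leave the bottles, the jug and the brush where they are.

Things in the scene. Friction and masses are not known exactly. Their poses are not given: they have to be found in the camera images.
- blue_jar: green glass jar with a blue lid, lying on its side in the feed rack: a plain cylinder 56 mm long, 54 mm diameter, 95 to 155 g, origin at the middle of the jar, x along its axis towards the lid. Easiest gripped from above across its two flat ends (56 mm). Goes into the free gap of the second layer
- red_jar: the same jar with a red lid, 56 mm long, 54 mm diameter, 95 to 155 g, origin at the middle of the jar, x along its axis towards the lid; lies beside the blue one in the feed rack, 80 mm away, either may be on either side. To be held above the top of the pyramid
- cradle: fixed wire drying rack of the pyramid, 50 x 184 mm and 27 mm high; origin at the centre of its underside on the table; jars lie along its x, side by side along its y, 56 mm apart. It may stand left or right of the splash guard and be turned
- feeder: fixed wire feed rack, 50 x 152 mm and 27 mm high; origin at the centre of its underside on the table; the two jars lie along its x in troughs at y = -40 and +40 mm, jar middles 37.5 mm above the table; both ends of each jar stand free beyond the rack
- gap_seat (a point): middle of the blue jar when it lies seated in the free gap of the second layer (84 mm above the table), resting on jars b and c; it belongs to the drying rack, the jar's axis lies along the rack's x
- top_seat (a point): middle that a jar would have if it lay seated on top of the pyramid, on the two jars of the second layer (130 mm above the table); the red jar is to hover with its middle about 15 mm above this point, its axis along the drying rack's x
- jar_a: gold-lidded jar in the bottom layer, outer side (rack y = -56 mm), same size; origin at its middle
- jar_b: gold-lidded jar in the bottom layer, middle; origin at its middle
- jar_c: gold-lidded jar in the bottom layer, outer side (rack y = +56 mm), under the free gap; origin at its middle
- jar_d: gold-lidded jar already lying in the second layer, on jars a and b (rack y = -28 mm); origin at its middle
- guard: fixed upright steel splash guard with a yellow top tube, standing between the two racks, 252 mm long along x, foot 50 mm wide, 111 mm high; origin at the centre of its underside on the table
- bottle_1: green bottle, 58 mm diameter, 200 mm high, standing on the left; origin at the centre of its underside
- bottle_2: green bottle, 58 mm diameter, 200 mm high, standing on the right; origin at the centre of its underside
- jug: white plastic mug-shaped jug, 90 mm wide, 100 mm high, beyond the splash guard; origin at the centre of its underside
- brush: flat cleaning brush with a wooden handle, 200 mm long, lying on the table at the right along its own x; origin at the middle of its underside
There are look-alikes about, which are no part of the job. Leave any purple look-alike of the blue_jar alone.

How it is judged:
By the outcome, as a careful person would: the job done as asked, in the order asked, and still so for the second after the job is handed in, while the arm keeps its last pose, push and grip.
It also fails if it takes over 72 s, if anything falls off the work surface, if the arm or the gripper's body presses on something with over 40 N, if the wrist force passes 120 N, or if a joint passes its speed limit or range.

### The arm

A 7-joint arm with a two-finger parallel gripper is mounted at the origin on the work surface. World frame = base frame: x ahead of the robot, y to its left, z up, the work surface at z = 0. Lengths are in m, angles in rad, forces in N, time in s.
With the tool pointing down it reaches from about 0.425 to 1.025 m from the base axis. Payload 9.4 kg.
Tool frame: the origin (TCP) lies at the very end of the fingers, on their centre line; the grasp point (between the pads) lies 19 mm behind it; z points along the fingers, y is the line along which they close (so a half turn about z gives the same grasp; the last joint's range is limited). The gripper opens to 85 mm and grips with 20 to 120 N. Pads are 22 mm wide; open, the fingers measure 114 mm over their backs; the gripper's body (76 mm by 85 mm) begins 54 mm behind the grasp point. The pads swing forward as they close: fully open they stand 13 mm farther back than shut.
Start: joints at [-1.302, 0.599, -0.003, 1.599, 0.002, 0.943, -0.08], TCP at [0.246, 0.682, 0.231] pointing down, gripper open.
Joint ranges: [-2.57, 2.57], [-0.35, 1.97], [-1.29, 1.29], [0.11, 2.56], [-1.05, 4.19], [0.11, 1.86], [-2.63, 2.63]. Speed limits (rad/s): [2.22, 2.22, 3.01, 3.01, 3.14, 3.14, 3.14].

### API

Orientations are given as [roll, pitch, yaw] about the fixed x, y, z axes, in that order (R = Rz(yaw) Ry(pitch) Rx(roll)).
In Python, from plant import * gives the robot as it stands.
- The arm moves only by the tool move_arm, never from a script. Its argument "motion" is a list that holds one entry, the list of rows, each a list of 7 numbers: the finger opening in mm, from 0 to 85.4, then the shift along the tool's x, y, z in units of 60 mm (1.0 is 60 mm), then the turn, a rotation vector about the tool's x, y, z in units of 6 degrees (1.0 is 6 degrees). In form: [[[grip, dx, dy, dz, wx, wy, wz], ...]]. A call has 1 to 10 rows; each row shifts and turns the commanded pose from where the row before left it, along the tool's axes as they then stand; what a row does not reach is not made up. A row lasts 1/8 s, in which the tool goes at most 62.5 mm and 10.7 degrees, less where a joint would pass 70% of its speed; a pose out of reach is approached as far as the arm can. A call is refused whole if a number of a shift passes 1 or a number of a turn 1, either way. A call with a gripper value outside its range is refused whole. The fingers move at their own pace and stop on an object; "newtons" is the grip in N (left out, the last holds). Time passes only in rows, so rows that do not move let the fingers close. It gives the time, the measured TCP pose, the force, the opening and the grip force at its end, in the units of the state.
- observe(): the state, without advancing time (a new reading comes with each control period).
- read_camera(name): name is "side" or "top" or "wrist"; returns a dict with "image" (384x512x3 uint8, blue, green, red), "fx", "fy", "cx", "cy" (pixels), "dist_coeffs" ([k1, k2, p1, p2, k3] as OpenCV has them; the pictures are not rectified), "world_to_cam" (4x4, takes a point from world to camera coordinates). Camera axes: x right, y up, looking along -z (the intrinsics and any distortion apply to the point x, -y, -z); pixel columns grow to the right and rows downward; lengths in m; the calibration is good to about 2 mm. A picture is of the moment at which its call begins. There is no depth.
- close_job(): hands the job in; it is judged then, once.
The state is a dict: "time_s": time; "qpos": joint angles; "qvel": joint speeds; "effort": joint torques, N m; "eef_pos": TCP position; "eef_rot": TCP orientation; "wrist_force": force on the tool from outside, world axes, zero at the start; "torque": the same for the moment, N m; "grip_width": finger opening in m; "grip_force": force on a finger pad.
Only numpy, scipy, OpenCV 4.12 (cv2) and the standard library are available. Lean on these libraries where they do the work, as an engineer would, in place of code of your own. Each camera call takes 0.05 s, during which the arm holds its last target. There are 200 camera calls.

## Working session

There is one attempt and no reset: what is moved stays moved. The work goes in short steps, Python scripts to look and compute and a tool call to move; the robot and the scene stay as the last step left them, time stands still between calls to the robot, and variables do not carry over. Pictures are saved under pics/ and viewed, at most 10 in all, crops included, and the job is handed in when it is done.

Besides the shell and the picture viewer there is one more tool, called after "Request:" by a JSON object that holds its "method" and its "body", one argument or row to a line. move_arm: Moves the arm, as the interface text tells. Its arguments: {"type":"object","properties":{"motion":{"type":"array"},"newtons":{"type":"number"}},"required":["motion"]}

```bash
mkdir -p pics; cat > h.py <<'E'
from plant import *
import numpy as np, cv2
def snap(n):
    c=read_camera(n); np.save(f'{n}.npy',c,allow_pickle=True); return c
def load(n): return np.load(f'{n}.npy',allow_pickle=True).item()
def K(c): return np.array([[c["fx"],0,c["cx"]],[0,c["fy"],c["cy"]],[0,0,1.]])
def proj(c,P):
    P=np.atleast_2d(P); M=np.array(c["world_to_cam"]); q=P@M[:3,:3].T+M[:3,3]; q=q*[1,-1,-1]
    return cv2.projectPoints(q,np.zeros(3),np.zeros(3),K(c),np.array(c["dist_coeffs"],float))[0].reshape(-1,2)
def ray(c,uv):
    M=np.array(c["world_to_cam"]); n=cv2.undistortPoints(np.array([[uv]],float),K(c),np.array(c["dist_coeffs"],float)).ravel()
    d=M[:3,:3].T@np.array([n[0],-n[1],-1]); return -M[:3,:3].T@M[:3,3], d
def atz(c,uv,z):
    o,d=ray(c,uv); return o+d*(z-o[2])/d[2]
E
python3 - <<'E'
from h import *
for n in("side","top","wrist"):
    c=snap(n); print(n,ray(c,(256,192)),c["fx"],c["dist_coeffs"])
a,b=load("side")["image"],load("top")["image"]
cv2.imwrite("pics/top.png",cv2.resize(b,(800,600),interpolation=2)); cv2.imwrite("pics/side.png",cv2.resize(a,(800,600),interpolation=2))
print(observe())
E
```

```text
side (array([-0.37074291,  1.12710751,  1.15030475]), array([ 0.51010696, -0.64992512, -0.56352278])) 477.91221168816526 [0.06240008 0.         0.         0.         0.        ]
top (array([ 0.48515751, -0.0185651 ,  1.6766177 ]), array([ 0.04150855, -0.00548737, -0.99939001])) 488.58153561667734 [-0.064187  0.        0.        0.        0.      ]
wrist (array([0.17734174, 0.70649175, 0.37252063]), array([ 0.25412851, -0.10177175, -0.96197963])) 273.1099099424798 [-0.03053215  0.          0.          0.          0.        ]
{'time_s': 0.15, 'qpos': array([-1.30170563,  0.59993337, -0.00252866,  1.59991887,  0.00176818,
        0.9428652 , -0.079789  ]), 'qvel': array([ 0.00046147, -0.001457  , -0.00266815, -0.00189214,  0.00133785,
       -0.00180617, -0.0001476 ]), 'effort': array([ 3.67621673e-03, -7.76990962e+01,  1.56680278e+00, -2.58240384e+01,
        1.24594694e-02,  6.84554441e-03, -1.80189005e-05]), 'eef_pos': array([0.24562678, 0.68177548, 0.23063103]), 'eef_rot': array([-3.14047383e+00,  9.15412895e-05,  2.79584045e+00]), 'wrist_force': array([ 0.21258682, -0.30204526,  0.30409644]), 'torque': array([0.01562731, 0.01494756, 0.06192391]), 'grip_force': 0.0, 'grip_width': 0.08576364145825388}
```

View pics/top.png

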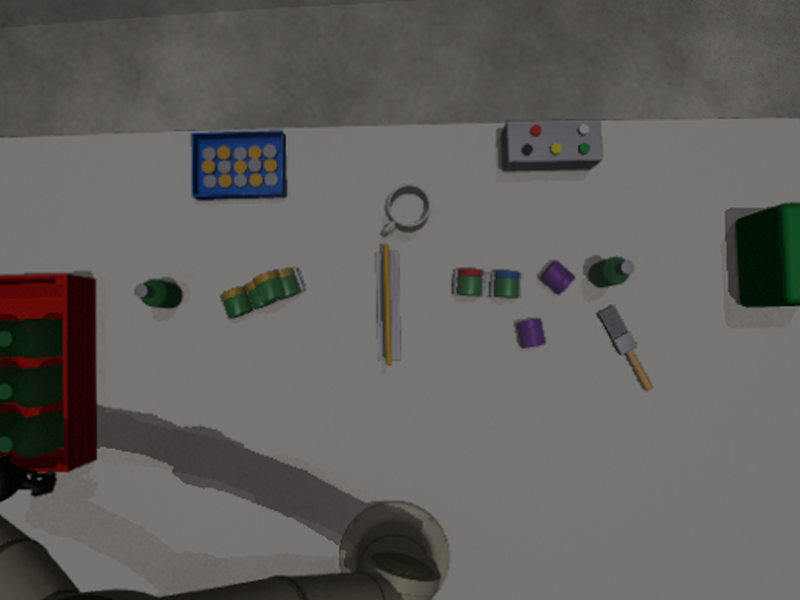

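View pics/side.png

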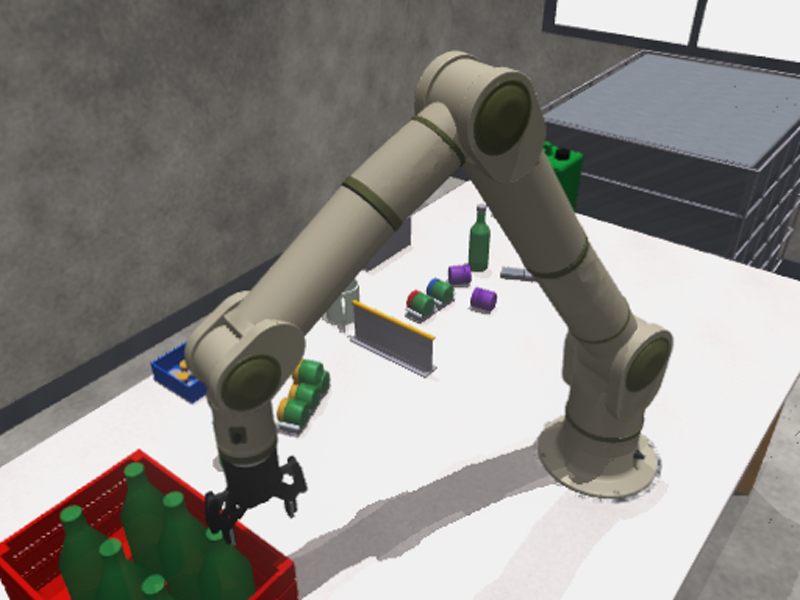

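Top view (800x600): pile at about (262,290), guard at x≈388, y 245–365. Feed rack holds the red-lidded jar at (469,282) and the blue-lidded jar at (507,283). Look-alikes are the purple jars at (557,277) and (530,333). The side view confirms this. My choice is the green jar with the blue lid at (507,283); next is a close crop to check it.

```bash
python3 - <<'E'
from h import *
c=load("top")
im=np.clip(c["image"].astype(float)*1.8,0,255).astype(np.uint8)
a=im[162:212,132:202]; b=im[162:212,282:352]
o=np.vstack([cv2.resize(x,(420,300),interpolation=cv2.INTER_CUBIC) for x in(a,b)])
s=load("side"); im=s["image"]
a=im[215:285,165:225]
o=np.hstack([o,cv2.resize(a,(360,420),interpolation=2) if 0 else np.vstack([cv2.resize(im[220:280,170:220],(300,360),interpolation=2),cv2.resize(im[170:210,250:300],(300,240),interpolation=2)])])
print(o.shape);cv2.imwrite("pics/crop.png",o)
E
```

```text
(600, 720, 3)
```

View pics/crop.png

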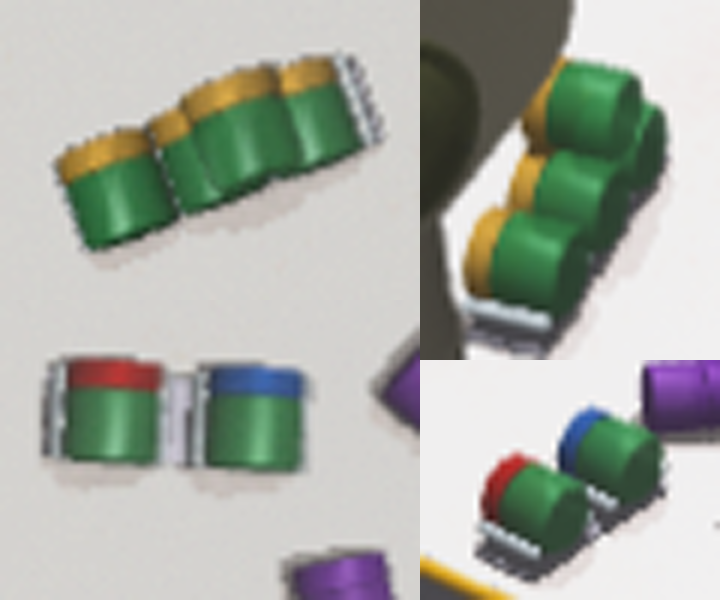

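The crop shows the red lid at left and the blue lid at right in the feed rack, both on green glass. In the pile, jar d sits over the right-hand pair, so the free gap is at left (c, b). Lids point away from the robot. Next I fit the rack poses to silhouettes.

```bash
cat > fit.py <<'E'
from h import *
from scipy.optimize import minimize
t=np.linspace(0,2*np.pi,40,endpoint=False)
cyl=np.array([[x,.027*np.cos(a),.027*np.sin(a)] for x in(-.028,.028) for a in t])
PILE=[(-.056,.0375),(0,.0375),(.056,.0375),(-.028,.084)]; FEED=[(-.04,.0375),(.04,.0375)]
def pts(p,yz):
    c,s=np.cos(p[2]),np.sin(p[2]); q=cyl+[0,yz[0],yz[1]]
    return np.c_[p[0]+c*q[:,0]-s*q[:,1],p[1]+s*q[:,0]+c*q[:,1],q[:,2]]
S=4
def render(c,p,jars,box):
    x0,y0,x1,y1=box; m=np.zeros(((y1-y0)*S,(x1-x0)*S),np.uint8)
    for yz in jars:
        uv=(proj(c,pts(p,yz))-[x0,y0]+.5)*S-.5
        h=cv2.convexHull((uv*256).astype(np.float32)).astype(np.int32)
        cv2.fillConvexPoly(m,h,255,shift=8)
    return cv2.resize(m,(x1-x0,y1-y0),interpolation=cv2.INTER_AREA)/255.
def satmask(c,box,th=90):
    x0,y0,x1,y1=box; h=cv2.cvtColor(cv2.resize(c["image"][y0:y1,x0:x1],None,fx=S,fy=S,interpolation=cv2.INTER_LINEAR),cv2.COLOR_BGR2HSV)
    m=((h[...,1]>th)&~((h[...,0]>128)&(h[...,0]<165))).astype(np.float32)
    return cv2.resize(m,(x1-x0,y1-y0),interpolation=cv2.INTER_AREA)
def fit(views,p0,jars,th=90):
    """views: list of (cam, box)"""
    ms=[satmask(c,b,th) for c,b in views]
    f=lambda p:sum(np.sum((render(c,p,jars,b)-m)**2)/np.sum(m) for (c,b),m in zip(views,ms))
    p0=np.array(p0,float); best=None
    for k in(.015,.006,.003):
        r=minimize(f,p0,method="Nelder-Mead",options=dict(initial_simplex=np.vstack([p0]+[p0+d for d in np.diag([k,k,k*6])]),xatol=1e-5,fatol=1e-6)); p0=r.x
    return p0,r.fun
E
python3 - <<'E'
from fit import *
c=load("top")
P=c["image"]
pm=atz(c,(165,186),.05); fm=atz(c,(312,181),.0375)
print(pm,fm)
for th in(70,100,130):
  print(th,"pile",fit([(c,(132,162,202,212))],[*pm[:2],.3],PILE,th),"feed",fit([(c,(282,162,340,212))],[*fm[:2],0.],FEED,th))
s=load("side")
p,e=fit([(c,(282,162,340,212))],[*fm[:2],0.],FEED)
print("side check feed", fit([(s,(250,170,291,210))],p,FEED))
for z,uv in((.111,(246,157)),(.111,(249,233))): print("guard",atz(c,uv,z))
print("bot1",atz(c,(90,187),.2),"bot2",atz(c,(401,171),.2),"purples",atz(c,(356,177),.027),atz(c,(339,213),.027))
E
```

```text
[0.58061247 0.27612958 0.05      ] [ 0.5853207  -0.21680609  0.0375    ]
70 pile (array([0.57817773, 0.27382543, 0.33533811]), np.float64(0.06344471830697881)) feed (array([ 0.5870631 , -0.21668051, -0.07770508]), np.float64(0.14502876548063096))
100 pile (array([0.57707213, 0.2739722 , 0.33016248]), np.float64(0.21964509639731367)) feed (array([ 0.58856493, -0.21929391, -0.02826412]), np.float64(0.9690860401844975))
130 pile (array([0.57686039, 0.27497336, 0.3099809 ]), np.float64(1.6433152174354797)) feed (array([ 0.59844846, -0.21378133, -0.0350681 ]), np.float64(5.406021528325438))
side check feed (array([ 0.59910194, -0.22902326,  0.14282157]), np.float64(0.757496405486016))
guard [0.66380893 0.00207064 0.111     ]
guard [ 0.41982474 -0.00138645  0.111     ]
bot1 [0.57468337 0.47948229 0.2       ] bot2 [ 0.59882413 -0.46995983  0.2       ] purples [ 0.59565608 -0.36800615  0.027     ] [ 0.47544848 -0.30573997  0.027     ]
```

Request:
{"method": "move_arm", "body": {
  "motion": [
    [[85, 0, 0, -0.2, 0, 0, 1], [85, 0, 0, -0.2, 0, 0, 1], [85, 0, 0, -0.2, 0, 0, 1], [85, 0, 0, -0.2, 0, 0, 1], [85, 0, 0, -0.2, 0, 0, 1], [85, 0, 0, -0.2, 0, 0, 1], [85, 0, 0, -0.2, 0, 0, 1], [85, 0, 0, -0.2, 0, 0, 1], [85, 0, 0, -0.2, 0, 0, 1], [85, 0, 0, -0.2, 0, 0, 1]]
  ]
}}

```text
time_s: 1.4
eef_pos: [0.2456, 0.6819, 0.3513]
eef_rot: [-3.141, 0.001, 1.745]
wrist_force: [0.7, 1.1, 0.9]
grip_width: 0.0852
grip_force: 0.0
```

```bash
cat >> h.py <<'E'
from scipy.spatial.transform import Rotation as Rot
def togo(pos,yaw):
    """remaining shift (units of 60 mm, in present tool axes) and turn (6 deg units)"""
    s=observe(); R=Rot.from_euler("xyz",s["eef_rot"]); T=Rot.from_euler("xyz",[np.pi,0,yaw])
    d=R.inv().apply(np.array(pos)-s["eef_pos"])/.06; w=(R.inv()*T).as_rotvec(degrees=True)/6
    print("t%.2f"%s["time_s"],"tcp",s["eef_pos"].round(4),"shift",d.round(3),"turn",w.round(3),"q",s["qpos"].round(2),"F",s["wrist_force"].round(1),"grip",round(s["grip_width"]*1e3,1),round(s["grip_force"],1))
E
python3 -c "
from h import *
togo([.587,-.217,.33],np.pi/2-.06)"
```

```text
t1.40 tcp [0.2456 0.6819 0.3513] shift [-15.742   3.004   0.364] turn [-2.000e-03  7.000e-03  2.239e+00] q [-1.48  0.52  0.3   1.47 -0.16  1.17 -0.99] F [0.7 1.1 0.9] grip 85.2 0.0
```

Request:
{"method": "move_arm", "body": {
  "motion": [
    [[85, -0.98, 0.19, 0, 0, 0, 0.2], [85, -0.98, 0.21, 0, 0, 0, 0.2], [85, -0.98, 0.23, 0, 0, 0, 0.2], [85, -0.98, 0.25, 0, 0, 0, 0.2], [85, -0.97, 0.27, 0, 0, 0, 0.2], [85, -0.97, 0.29, 0, 0, 0, 0.2], [85, 0, 0, 0, 0, 0, 0.2], [85, 0, 0, 0, 0, 0, 0]]
  ]
}}

```text
time_s: 2.4
eef_pos: [0.3753, 0.3443, 0.3514]
eef_rot: [3.142, -0.001, 1.602]
wrist_force: [-0.1, 0.9, 0.3]
grip_width: 0.0849
grip_force: 0.0
```

```bash
python3 -c "
from h import *
togo([.587,-.217,.33],np.pi/2-.06)
c=snap('wrist');cv2.imwrite('pics/w1.png',c['image'])
print(proj(c,[[.577,.274,.08],[.6,-.217,.0375]]))"
```

```text
t2.40 tcp [0.3753 0.3443 0.3514] shift [-9.46   3.236  0.351] turn [-0.    -0.007  0.87 ] q [-1.19  0.21  0.41  1.95 -0.1   1.   -0.7 ] F [-0.1  0.9  0.3] grip 84.9 0.0
[[380.81521311 211.49575134]
 [346.50866581 403.84439699]]
```

View pics/w1.png

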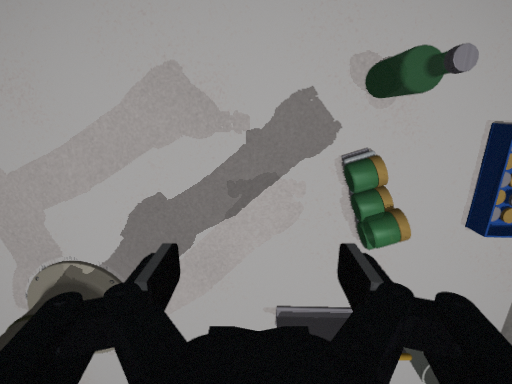

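The wrist view shows the pile at (340–412, 150–250), with c at top, then b, then d above a. I'll fit it here and continue to the feeder.

```bash
python3 - <<'E'
from fit import *
c=load("wrist"); t=load("top")
bw=(335,143,420,254); bt=(132,162,202,212)
for th in(70,90,110): print(th,fit([(c,bw)],[.577,.274,.333],PILE,th),fit([(c,bw),(t,bt)],[.577,.274,.333],PILE,th))
E
```

```text
70 (array([0.57788781, 0.27314219, 0.36721434]), np.float64(0.0485074849999805)) (array([0.57762806, 0.2737211 , 0.34770063]), np.float64(0.11626732813606445))
90 (array([0.57818362, 0.27279853, 0.37084906]), np.float64(0.06851374813987693)) (array([0.57752215, 0.27294839, 0.34517598]), np.float64(0.20865123456716692))
110 (array([0.5784073 , 0.27241822, 0.37408313]), np.float64(0.23918624800364569)) (array([0.57773181, 0.27310261, 0.35974793]), np.float64(0.6457491477768625))
```

Request:
{"method": "move_arm", "body": {
  "motion": [
    [[85, -0.94, 0.32, 0, 0, 0, 0.2], [85, -0.94, 0.34, 0, 0, 0, 0.2], [85, -0.94, 0.36, 0, 0, 0, 0.2], [85, -0.93, 0.37, 0, 0, 0, 0.2], [85, -0.93, 0.37, 0, 0, 0, 0], [85, -0.93, 0.37, 0, 0, 0, 0], [85, -0.93, 0.37, 0, 0, 0, 0], [85, -0.93, 0.37, 0, 0, 0, 0], [85, -0.93, 0.37, 0, 0, 0, 0]]
  ]
}}

```text
time_s: 3.58
eef_pos: [0.5567, -0.1656, 0.3508]
eef_rot: [-3.141, -0.0, 1.522]
wrist_force: [0.0, 1.4, 0.3]
grip_width: 0.0847
grip_force: 0.0
```

Request:
{"method": "move_arm", "body": {
  "motion": [
    [[85, 0, 0, 0, 0, 0, 0], [85, 0, 0, 0, 0, 0, 0]]
  ]
}}

```text
time_s: 3.82
eef_pos: [0.5556, -0.1643, 0.3505]
eef_rot: [-3.14, -0.0, 1.52]
wrist_force: [0.5, 0.6, -0.3]
grip_width: 0.0849
grip_force: 0.0
```

```bash
python3 -c "
from h import *
togo([.587,-.257,.33],np.pi/2-.06)
c=snap('wrist');cv2.imwrite('pics/w2.png',c['image'])
print(proj(c,[[.588,-.177,.0375],[.586,-.257,.0375]]))"
```

```text
t3.83 tcp [ 0.5556 -0.1643  0.3505] shift [-1.517  0.601  0.341] turn [-0.012 -0.002  0.088] q [-0.29  0.35  0.67  1.82 -0.25  1.05  0.42] F [ 0.5  0.6 -0.3] grip 84.9 0.0
[[277.49094878 166.36507279]
 [277.68365861 211.08185585]]
```

View pics/w2.png

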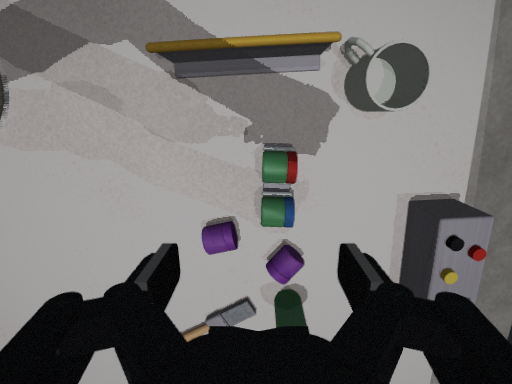

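Wrist view: red jar at (279,167), blue jar at (277,211), purples at (220,238) and (285,264), guard at the top.

```bash
python3 - <<'E'
from fit import *
c=load("wrist"); t=load("top")
bw=(253,142,305,234); bt=(282,162,340,212)
for th in(70,90,110): print(th,fit([(c,bw)],[.587,-.217,-.06],FEED,th),fit([(c,bw),(t,bt)],[.587,-.217,-.06],FEED,th))
for uv in ((150,48),(338,37)): print("guard top",atz(c,uv,.106))
for uv in ((220,238),(285,264)): print("purple",atz(c,uv,.027))
E
```

```text
70 (array([ 0.58711188, -0.21775972, -0.0647871 ]), np.float64(0.04152773187827167)) (array([ 0.58664623, -0.21746273, -0.06019866]), np.float64(0.18766089070024616))
90 (array([ 0.5868383 , -0.21804167, -0.05019648]), np.float64(0.09995661087861069)) (array([ 0.58666529, -0.21730834, -0.05746341]), np.float64(0.5037186140972514))
110 (array([ 0.58604387, -0.21789234, -0.06950097]), np.float64(0.4480325499561248)) (array([ 0.58687959, -0.21715127, -0.05006736]), np.float64(3.9837367377056925))
guard top [ 0.42491979 -0.00160089  0.106     ]
guard top [ 0.66583249 -0.00121142  0.106     ]
purple [ 0.47738301 -0.3090045   0.027     ]
purple [ 0.5976143  -0.36992253  0.027     ]
```

Request:
{"method": "move_arm", "body": {
  "motion": [
    [[85, -0.76, 0.28, 0.6, 0, 0, 0.08], [85, -0.76, 0.28, 0.6, 0, 0, 0], [85, 0, 0, 0.9, 0, 0, 0], [85, 0, 0, 0.9, 0, 0, 0], [85, 0, 0, 0.9, 0, 0, 0], [85, 0, 0, 0, 0, 0, 0], [85, 0, 0, 0, 0, 0, 0]]
  ]
}}

```text
time_s: 4.75
eef_pos: [0.5845, -0.2581, 0.119]
eef_rot: [3.14, 0.0, 1.511]
wrist_force: [-0.8, 0.2, 1.0]
grip_width: 0.085
grip_force: 0.0
```

```bash
python3 - <<'E'
from fit import *
togo([.5847,-.2576,.020],np.pi/2-.058)
c=snap('wrist')
uv=proj(c,[[.5887,-.1778,.0375],[.5847,-.2576,.0375]]); print(uv)
im=c['image'].copy()
for j in FEED:
    cv2.polylines(im,[cv2.convexHull(proj(c,pts([.587,-.2177,-.058],j)).astype(np.float32)).astype(np.int32)],True,(255,255,255),1)
cv2.imwrite('pics/w3.png',im)
E
```

```text
t4.75 tcp [ 0.5845 -0.2581  0.119 ] shift [ 0.009 -0.     1.651] turn [ 0.015  0.004 -0.014] q [ 0.02  0.68  0.49  1.92 -0.5   0.66  0.75] F [-0.8  0.2  1. ] grip 85.0 0.0
[[256.02281548 104.78509442]
 [256.98050265 202.36355173]]
```

View pics/w3.png

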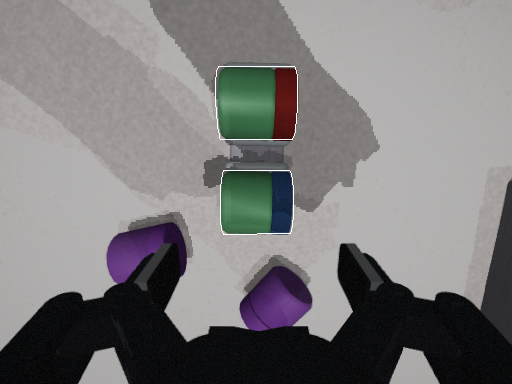

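The fitted outlines match both jars. I'll descend and grip.

Request:
{"method": "move_arm", "body": {
  "motion": [
    [[85, 0.01, 0, 0.6, 0, 0, 0], [85, 0, 0, 0.5, 0, 0, 0], [85, 0, 0, 0.35, 0, 0, 0], [85, 0, 0, 0.2, 0, 0, 0], [85, 0, 0, 0, 0, 0, 0], [60, 0, 0, 0, 0, 0, 0], [45, 0, 0, 0, 0, 0, 0], [45, 0, 0, 0, 0, 0, 0], [45, 0, 0, 0, 0, 0, 0], [45, 0, 0, 0, 0, 0, 0]]
  ],
  "newtons": 35
}}

```text
time_s: 6.05
eef_pos: [0.5839, -0.2583, 0.0193]
eef_rot: [3.14, 0.0, 1.51]
wrist_force: [-0.5, -0.1, 6.6]
grip_width: 0.0557
grip_force: 37.2
```

Request:
{"method": "move_arm", "body": {
  "motion": [
    [[45, 0, 0, 0, 0, 0, 0], [45, 0, 0, 0, 0, 0, 0], [45, 0, 0, 0, 0, 0, 0]]
  ]
}}

```text
time_s: 6.42
eef_pos: [0.5839, -0.2583, 0.0193]
eef_rot: [3.14, 0.0, 1.51]
wrist_force: [-1.1, 0.2, 6.9]
grip_width: 0.0555
grip_force: 37.2
```

Request:
{"method": "move_arm", "body": {
  "motion": [
    [[45, 0, 0, -0.3, 0, 0, 0], [45, 0, 0, -0.6, 0, 0, 0], [45, 0, 0, -0.9, 0, 0, 0], [45, 0, 0, -0.9, 0, 0, -0.9], [45, 0, 0, -0.8, 0, 0, -1], [45, 0, 0, -0.5, 0, 0, -1], [45, 0, 0, -0.2, 0, 0, -1], [45, 0, 0, 0, 0, 0, 0]]
  ]
}}

```text
time_s: 7.42
eef_pos: [0.5833, -0.2583, 0.2722]
eef_rot: [3.139, 0.001, 1.917]
wrist_force: [1.1, 0.3, -2.1]
grip_width: 0.0557
grip_force: 37.7
```

Request:
{"method": "move_arm", "body": {
  "motion": [
    [[45, 0.4, 0.12, 0, 0, 0, 0], [45, 0.8, 0.24, 0, 0, 0, 0], [45, 0.9, 0.27, 0, 0, 0, 0], [45, 0.9, 0.27, 0, 0, 0, 0], [45, 0.9, 0.27, 0, 0, 0, 0], [45, 0.9, 0.27, 0, 0, 0, 0], [45, 0.8, 0.24, 0, 0, 0, 0], [45, 0.7, 0.21, 0, 0, 0, 0], [45, 0.4, 0.12, 0, 0, 0, 0], [45, 0, 0, 0, 0, 0, 0]]
  ]
}}

```text
time_s: 8.68
eef_pos: [0.5589, 0.1634, 0.2694]
eef_rot: [-3.14, -0.0, 1.92]
wrist_force: [0.9, -0.3, -1.2]
grip_width: 0.0558
grip_force: 37.6
```

Request:
{"method": "move_arm", "body": {
  "motion": [
    [[45, 0, 0, 0, 0, 0, 0], [45, 0, 0, 0, 0, 0, 0]]
  ]
}}

```text
time_s: 8.93
eef_pos: [0.56, 0.1595, 0.2703]
eef_rot: [-3.141, 0.0, 1.916]
wrist_force: [0.4, -0.3, -1.4]
grip_width: 0.0559
grip_force: 37.6
```

```bash
python3 - <<'E'
from fit import *
p=[.578,.2733,.35]
togo([.5684,.2996,.2],np.pi/2+.35)
c=snap('wrist'); snap('top'); snap('side')
im=c['image'].copy()
for j in PILE:
    h=cv2.convexHull(proj(c,pts(p,j)).astype(np.float32)).astype(np.int32); print(h.reshape(-1,2).min(0),h.reshape(-1,2).max(0))
    cv2.polylines(im,[h],True,(255,255,255),1)
cv2.imwrite('pics/w4.png',im)
E
```

```text
t8.93 tcp [0.56   0.1595 0.2703] shift [2.15  0.922 1.17 ] turn [-0.003  0.004 -0.05 ] q [-0.72  0.42  0.5   1.91 -0.25  0.88  0.24] F [ 0.4 -0.3 -1.4] grip 55.9 37.6
[277 115] [324 156]
[277  68] [327 113]
[278  18] [330  67]
[279  89] [336 138]
```

View pics/w4.png

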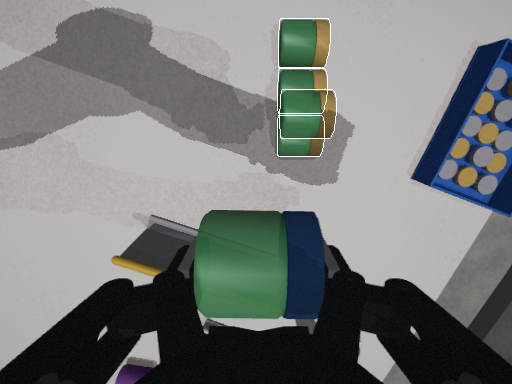

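The wrist view shows the outlines fitting the pile at (277–336, 18–156). The held jar spans rows 210–318. Next I refine the pile pose and the jar's seat in the hand.

```bash
python3 - <<'E'
from fit import *
from scipy.optimize import least_squares
c=load("wrist")
for th in(60,80,100): print(th,fit([(c,(268,8,345,166))],[.578,.2733,.35],PILE,th))
im=cv2.cvtColor(c["image"],cv2.COLOR_BGR2HSV)
for x in(230,260): 
    col=((im[200:330,x,1]>90)&(im[200:330,x,2]>25)&(abs(im[200:330,x,0].astype(int)-65)<25)); r=np.where(col)[0]+200; print(x,r.min(),r.max(),len(r))
s=observe(); R=Rot.from_euler("xyz",s["eef_rot"])
J=np.c_[cyl[:,1],cyl[:,0],cyl[:,2]] # axis along tool y
def edges(o):
    uv=proj(c,R.apply(J+[o[0],0,o[1]])+s["eef_pos"]); h=cv2.convexHull(uv.astype(np.float32))[:,0]
    # rows where hull crosses column 245
    out=[]
    for a,b in zip(h,np.roll(h,-1,0)):
        if (a[0]-245)*(b[0]-245)<0: out.append(a[1]+(b[1]-a[1])*(245-a[0])/(b[0]-a[0]))
    return sorted(out)
col=((im[200:330,245,1]>90)&(abs(im[200:330,245,0].astype(int)-65)<25)); r=np.where(col)[0]+200
obs=[r.min()-.5,r.max()+.5]; print(obs, edges([0,-.019]))
print(least_squares(lambda o:np.array(edges(o))-obs,[0,-.019],diff_step=1e-3,x_scale=.01).x)
E
```

```text
60 (array([0.57750894, 0.27236466, 0.33958716]), np.float64(0.031078459157116513))
80 (array([0.57723955, 0.27212925, 0.33878715]), np.float64(0.07294271128047712))
100 (array([0.57728478, 0.27201524, 0.33868294]), np.float64(0.21718577225965824))
230 211 317 95
260 211 317 106
[np.float64(210.5), np.float64(317.5)] [np.float32(209.95273), np.float32(320.5756)]
[-0.00175233 -0.01495008]
```

Request:
{"method": "move_arm", "body": {
  "motion": [
    [[45, 0.4, 0.17, 0, 0, 0, 0.05], [45, 0.7, 0.3, 0, 0, 0, 0], [45, 0.7, 0.3, 0.2, 0, 0, 0], [45, 0.34, 0.15, 0.5, 0, 0, 0], [45, 0, 0, 0.6, 0, 0, 0], [45, 0, 0, 0.6, 0, 0, 0], [45, 0, 0, 0.5, 0, 0, 0], [45, 0, 0, 0.3, 0, 0, 0], [45, 0, 0, 0.1, 0, 0, 0], [45, 0, 0, 0, 0, 0, 0]]
  ]
}}

```text
time_s: 10.32
eef_pos: [0.5691, 0.3005, 0.1027]
eef_rot: [3.141, -0.0, 1.913]
wrist_force: [0.0, -0.0, -1.4]
grip_width: 0.0555
grip_force: 37.6
```

```bash
python3 - <<'E'
from fit import *
togo([.5682,.2989,.0658],np.pi/2+.34)
s=snap('side'); c=snap('wrist');
o=np.hstack([cv2.resize(s['image'][205:285,165:235],(420,480),interpolation=2),cv2.resize(c['image'],(380,285))[:, :] if 0 else cv2.resize(c['image'][0:384,150:454],(380,480))])
cv2.imwrite('pics/w5.png',o)
E
```

```text
t10.32 tcp [0.5691 0.3005 0.1027] shift [-0.019 -0.023  0.615] turn [ 0.005 -0.     0.018] q [-0.81  0.69  0.36  1.91 -0.4   0.62  0.15] F [ 0.  -0.  -1.4] grip 55.5 37.6
```

View pics/w5.png

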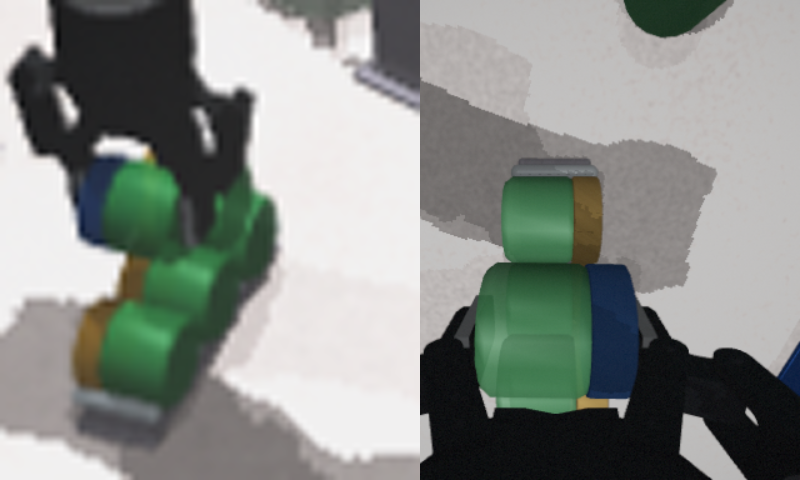

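The blue jar hangs centred above the gap between b and c, clear of d. I'll lower it gently.

Request:
{"method": "move_arm", "body": {
  "motion": [
    [[45, -0.01, -0.02, 0.12, 0, 0, 0.02], [45, -0.01, 0, 0.12, 0, 0, 0], [45, 0, 0, 0.12, 0, 0, 0], [45, 0, 0, 0.1, 0, 0, 0], [45, 0, 0, 0.06, 0, 0, 0], [45, 0, 0, 0.03, 0, 0, 0], [45, 0, 0, 0, 0, 0, 0], [45, 0, 0, 0, 0, 0, 0]]
  ]
}}

```text
time_s: 11.42
eef_pos: [0.5681, 0.299, 0.0695]
eef_rot: [3.141, -0.0, 1.911]
wrist_force: [0.9, 0.4, -1.3]
grip_width: 0.0554
grip_force: 37.6
```

Request:
{"method": "move_arm", "body": {
  "motion": [
    [[45, 0, 0, 0.02, 0, 0, 0], [45, 0, 0, 0.02, 0, 0, 0], [45, 0, 0, 0, 0, 0, 0]]
  ]
}}

```text
time_s: 11.8
eef_pos: [0.5679, 0.2989, 0.0668]
eef_rot: [-3.141, 0.0, 1.911]
wrist_force: [-0.1, 0.3, -0.5]
grip_width: 0.0558
grip_force: 37.6
```

Request:
{"method": "move_arm", "body": {
  "motion": [
    [[45, 0, 0, 0.01, 0, 0, 0], [45, 0, 0, 0, 0, 0, 0]]
  ]
}}

```text
time_s: 12.05
eef_pos: [0.568, 0.299, 0.0663]
eef_rot: [3.142, 0.0, 1.911]
wrist_force: [0.5, -0.4, -0.7]
grip_width: 0.0557
grip_force: 37.6
```

Request:
{"method": "move_arm", "body": {
  "motion": [
    [[45, 0, 0, 0.01, 0, 0, 0], [45, 0, 0, 0, 0, 0, 0]]
  ]
}}

```text
time_s: 12.3
eef_pos: [0.568, 0.2989, 0.0658]
eef_rot: [3.141, 0.0, 1.911]
wrist_force: [-0.4, -0.5, -0.2]
grip_width: 0.0557
grip_force: 37.7
```

Request:
{"method": "move_arm", "body": {
  "motion": [
    [[45, 0, 0, 0.01, 0, 0, 0], [45, 0, 0, 0, 0, 0, 0]]
  ]
}}

```text
time_s: 12.55
eef_pos: [0.5681, 0.2989, 0.0656]
eef_rot: [3.141, -0.0, 1.911]
wrist_force: [-1.2, -0.4, 5.1]
grip_width: 0.056
grip_force: 38.0
```

Request:
{"method": "move_arm", "body": {
  "motion": [
    [[45, 0, 0, 0.01, 0, 0, 0], [45, 0, 0, 0, 0, 0, 0]]
  ]
}}

```text
time_s: 12.8
eef_pos: [0.5681, 0.2989, 0.0656]
eef_rot: [3.141, -0.0, 1.911]
wrist_force: [-3.0, -1.6, 10.1]
grip_width: 0.0557
grip_force: 38.3
```

Request:
{"method": "move_arm", "body": {
  "motion": [
    [[45, 0, 0, -0.012, 0, 0, 0], [45, 0, 0, 0, 0, 0, 0], [57, 0, 0, 0, 0, 0, 0], [60, 0, 0, 0, 0, 0, 0], [64, 0, 0, 0, 0, 0, 0], [70, 0, 0, 0, 0, 0, 0], [78, 0, 0, 0, 0, 0, 0], [78, 0, 0, 0, 0, 0, 0]]
  ]
}}

```text
time_s: 13.8
eef_pos: [0.568, 0.2989, 0.0652]
eef_rot: [-3.142, 0.0, 1.911]
wrist_force: [-1.0, 1.3, -0.1]
grip_width: 0.0778
grip_force: 0.0
```

Request:
{"method": "move_arm", "body": {
  "motion": [
    [[78, 0, 0, -0.1, 0, 0, 0], [78, 0, 0, -0.3, 0, 0, 0], [78, 0, 0, -0.6, 0, 0, 0], [78, 0, 0, -0.9, 0, 0, 0], [78, 0, 0, -0.9, 0, 0, 0], [78, -0.4, 0, -0.6, 0, 0, 0], [78, -0.8, 0, 0, 0, 0, 0], [78, -0.8, 0, 0, 0, 0, 0], [78, -0.4, 0, 0, 0, 0, 0], [78, 0, 0, 0, 0, 0, 0]]
  ]
}}

```text
time_s: 15.05
eef_pos: [0.6166, 0.1606, 0.2708]
eef_rot: [3.14, 0.001, 1.907]
wrist_force: [0.6, 0.8, -0.4]
grip_width: 0.0779
grip_force: 0.0
```

Request:
{"method": "move_arm", "body": {
  "motion": [
    [[85, 0, 0, 0, 0, 0, 0]]
  ]
}}

```text
time_s: 15.18
eef_pos: [0.6157, 0.1644, 0.2698]
eef_rot: [3.141, -0.001, 1.912]
wrist_force: [0.5, -0.3, 0.2]
grip_width: 0.085
grip_force: 0.0
```

```bash
python3 - <<'E'
from fit import *
togo([.5887,-.1778,.25],np.pi/2-.058)
c=snap('wrist')
ALL=PILE+[(.028,.084)]; p=[.5775,.2725,.34]
im=c['image'].copy()
for j in ALL:
    h=cv2.convexHull(proj(c,pts(p,j)).astype(np.float32)).astype(np.int32); print(h.reshape(-1,2).min(0),h.reshape(-1,2).max(0))
    cv2.polylines(im,[h],True,(255,255,255),1)
o=np.hstack([im[0:220,180:400],c['image'][0:220,180:400]])
cv2.imwrite('pics/w6.png',cv2.resize(o,(800,400),interpolation=2))
E
```

```text
t15.18 tcp [0.6157 0.1644 0.2698] shift [-5.225 -2.332  0.325] turn [ 0.004 -0.009  3.811] q [-0.67  0.49  0.49  1.79 -0.28  0.93  0.28] F [ 0.5 -0.3  0.2] grip 85.0 0.0
[234 104] [280 146]
[233  56] [281 102]
[232   5] [282  56]
[230  76] [284 126]
[229  18] [286  74]
```

View pics/w6.png

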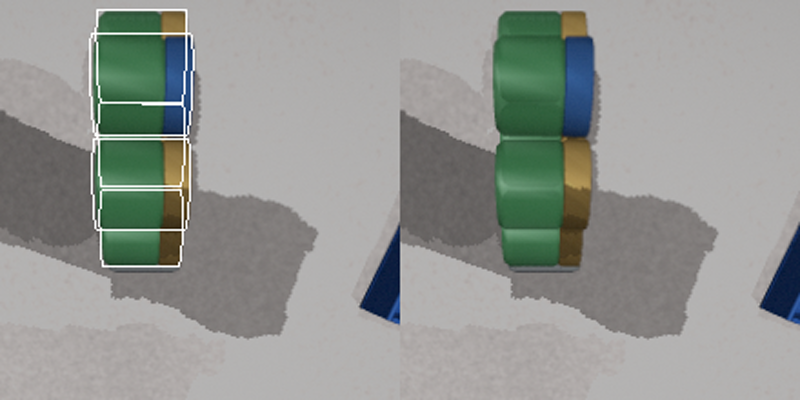

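The blue jar lies seated in the gap and the pile matches its predicted outlines. Now the red jar.

Request:
{"method": "move_arm", "body": {
  "motion": [
    [[85, -0.4, -0.18, 0, 0, 0, 0], [85, -0.8, -0.36, 0, 0, 0, 0], [85, -0.8, -0.36, 0, 0, 0, 0], [85, -0.8, -0.36, 0, 0, 0, 0], [85, -0.8, -0.36, 0, 0, 0, 0], [85, -0.8, -0.36, 0, 0, 0, 0.81], [85, -0.5, -0.22, 0, 0, 0, 1], [85, -0.31, -0.14, 0.3, 0, 0, 1], [85, 0, 0, 0.7, 0, 0, 1], [85, 0, 0, 0.8, 0, 0, 0]]
  ]
}}

```text
time_s: 16.48
eef_pos: [0.5817, -0.1755, 0.1592]
eef_rot: [3.141, -0.0, 1.51]
wrist_force: [0.7, 1.0, -0.4]
grip_width: 0.085
grip_force: 0.0
```

Request:
{"method": "move_arm", "body": {
  "motion": [
    [[85, 0, 0, 0.3, 0, 0, 0], [85, 0, 0, 0, 0, 0, 0], [85, 0, 0, 0, 0, 0, 0]]
  ]
}}

```text
time_s: 16.85
eef_pos: [0.5822, -0.1774, 0.1444]
eef_rot: [3.14, 0.0, 1.512]
wrist_force: [-0.2, -0.1, -0.7]
grip_width: 0.0849
grip_force: 0.0
```

```bash
python3 - <<'E'
from fit import *
c=load('wrist')
for th in(60,80): print(fit([(c,(222,0,296,156))],[.5775,.2725,.34],PILE+[(.028,.084)],th))
togo([.5893,-.1778,.02],np.pi/2-.058)
c=snap('wrist'); p=proj(c,pts([.587,-.2177,-.058],FEED[1])); print(p.min(0),p.max(0))
x0,y0=(p.min(0)-12).astype(int); x1,y1=(p.max(0)+12).astype(int)
for th in(60,80): q,e=fit([(c,(x0,max(y0,0),x1,y1))],[.587,-.2177,-.058],FEED[1:],th); print(q,e,q[:2]+.04*np.array([-np.sin(q[2]),np.cos(q[2])]))
E
```

```text
(array([0.57804078, 0.27262403, 0.33945286]), np.float64(0.02558143959610483))
(array([0.57840606, 0.27203323, 0.34185362]), np.float64(0.05189757802751667))
t16.85 tcp [ 0.5822 -0.1774  0.1444] shift [1.000e-03 1.150e-01 2.074e+00] turn [ 0.017  0.003 -0.01 ] q [-0.13  0.62  0.5   1.97 -0.47  0.67  0.61] F [-0.2 -0.1 -0.7] grip 84.9 0.0
[232.29599412 165.96518379] [298.02602133 222.98328242]
[ 0.5863798  -0.21753619 -0.08649413] 0.027822544808889862 [ 0.58983525 -0.17768573]
[ 0.58613624 -0.21747703 -0.09294498] 0.03881145373517011 [ 0.58984868 -0.17764968]
```

Request:
{"method": "move_arm", "body": {
  "motion": [
    [[85, 0, 0.12, 0.6, 0, 0, 0], [85, 0, 0, 0.6, 0, 0, 0], [85, 0, 0, 0.5, 0, 0, 0], [85, 0, 0, 0.27, 0, 0, 0], [85, 0, 0, 0.1, 0, 0, 0], [85, 0, 0, 0, 0, 0, 0], [60, 0, 0, 0, 0, 0, 0], [45, 0, 0, 0, 0, 0, 0], [45, 0, 0, 0, 0, 0, 0], [45, 0, 0, 0, 0, 0, 0]]
  ],
  "newtons": 35
}}

```text
time_s: 18.15
eef_pos: [0.5892, -0.1778, 0.02]
eef_rot: [3.14, 0.0, 1.512]
wrist_force: [-0.4, 0.7, 6.6]
grip_width: 0.0561
grip_force: 36.3
```

Request:
{"method": "move_arm", "body": {
  "motion": [
    [[45, 0, 0, 0, 0, 0, 0], [45, 0, 0, 0, 0, 0, 0], [45, 0, 0, 0, 0, 0, 0]]
  ]
}}

```text
time_s: 18.52
eef_pos: [0.5892, -0.1778, 0.02]
eef_rot: [3.14, 0.0, 1.512]
wrist_force: [-0.8, 1.2, 6.9]
grip_width: 0.0556
grip_force: 36.3
```

Request:
{"method": "move_arm", "body": {
  "motion": [
    [[45, 0, 0, -0.3, 0, 0, 0], [45, 0, 0, -0.6, 0, 0, 0], [45, 0, 0, -0.9, 0, 0, 0], [45, 0, 0, -0.9, 0, 0, -0.81], [45, 0, 0, -0.8, 0, 0, -1], [45, 0, 0, -0.5, 0, 0, -1], [45, 0, 0, -0.2, 0, 0, -1], [45, 0, 0, 0, 0, 0, 0]]
  ]
}}

```text
time_s: 19.52
eef_pos: [0.5885, -0.178, 0.2729]
eef_rot: [3.139, 0.001, 1.91]
wrist_force: [1.0, 0.3, -1.6]
grip_width: 0.0559
grip_force: 37.6
```

Request:
{"method": "move_arm", "body": {
  "motion": [
    [[45, 0.4, 0.13, 0, 0, 0, 0], [45, 0.8, 0.26, 0, 0, 0, 0], [45, 0.9, 0.29, 0, 0, 0, 0], [45, 0.9, 0.29, 0, 0, 0, 0], [45, 0.9, 0.29, 0, 0, 0, 0], [45, 0.9, 0.29, 0, 0, 0, 0], [45, 0.9, 0.29, 0, 0, 0, 0], [45, 0.8, 0.26, 0, 0, 0, 0], [45, 0.4, 0.13, 0, 0, 0, 0], [45, 0.24, 0.09, 0, 0, 0, 0]]
  ]
}}

```text
time_s: 20.78
eef_pos: [0.5764, 0.2731, 0.2704]
eef_rot: [-3.14, 0.001, 1.91]
wrist_force: [0.9, -0.6, -1.9]
grip_width: 0.0559
grip_force: 37.5
```

Request:
{"method": "move_arm", "body": {
  "motion": [
    [[45, 0, 0, 0, 0, 0, 0], [45, 0, 0, 0, 0, 0, 0]]
  ]
}}

```text
time_s: 21.02
eef_pos: [0.5773, 0.2703, 0.2711]
eef_rot: [-3.141, 0.001, 1.908]
wrist_force: [-0.2, -0.4, -1.1]
grip_width: 0.0558
grip_force: 37.5
```

```bash
python3 -c "
from h import *
togo([.5777,.2725,.1275],np.pi/2+.34)"
```

```text
t21.02 tcp [0.5773 0.2703 0.2711] shift [0.034 0.018 2.394] turn [-0.001  0.009 -0.026] q [-0.85  0.49  0.48  1.79 -0.27  0.93  0.09] F [-0.2 -0.4 -1.1] grip 55.8 37.5
```

Request:
{"method": "move_arm", "body": {
  "motion": [
    [[45, 0.03, 0.02, 0.3, 0, 0, -0.03], [45, 0, 0, 0.5, 0, 0, 0], [45, 0, 0, 0.5, 0, 0, 0], [45, 0, 0, 0.4, 0, 0, 0], [45, 0, 0, 0.3, 0, 0, 0], [45, 0, 0, 0.2, 0, 0, 0], [45, 0, 0, 0.1, 0, 0, 0], [45, 0, 0, 0.08, 0, 0, 0], [45, 0, 0, 0, 0, 0, 0], [45, 0, 0, 0, 0, 0, 0]]
  ]
}}

```text
time_s: 22.28
eef_pos: [0.5777, 0.2748, 0.1287]
eef_rot: [3.141, -0.0, 1.914]
wrist_force: [1.0, -0.9, -1.0]
grip_width: 0.0554
grip_force: 37.5
```

```bash
python3 - <<'E'
from fit import *
togo([.5777,.2725,.1275],np.pi/2+.34)
s=snap('side'); c=snap('wrist')
p=[.5777,.2725,.34]
def dr(c):
    im=c['image'].copy()
    h=cv2.convexHull(proj(c,pts(p,(0,.145))).astype(np.float32)).astype(np.int32); cv2.polylines(im,[h],True,(255,255,255),1); return im
o=np.hstack([cv2.resize(dr(s)[195:285,165:240],(400,480),interpolation=2),cv2.resize(dr(c)[:,150:454],(380,480))])
cv2.imwrite('pics/w7.png',o)
E
```

```text
t22.27 tcp [0.5777 0.2748 0.1287] shift [-0.037 -0.012  0.02 ] turn [ 0.008 -0.002  0.032] q [-0.78  0.65  0.38  1.91 -0.38  0.66  0.18] F [ 1.  -0.9 -1. ] grip 55.4 37.5
```

View pics/w7.png

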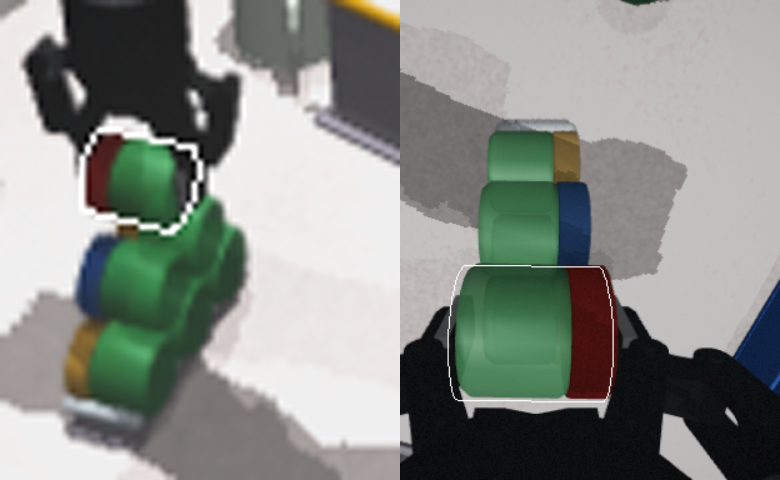

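The red jar hovers in the expected outline over blue and d, with a visible gap. I'll trim the small residual and let it settle.

Request:
{"method": "move_arm", "body": {
  "motion": [
    [[45, -0.03, -0.01, 0.02, 0, 0, 0.03], [45, 0, 0, 0, 0, 0, 0], [45, 0, 0, 0, 0, 0, 0], [45, 0, 0, 0, 0, 0, 0], [45, 0, 0, 0, 0, 0, 0], [45, 0, 0, 0, 0, 0, 0]]
  ]
}}

```text
time_s: 23.12
eef_pos: [0.5775, 0.2728, 0.127]
eef_rot: [3.141, 0.0, 1.911]
wrist_force: [0.5, 0.4, -1.8]
grip_width: 0.0555
grip_force: 37.5
```

```bash
python3 -c "
from h import *
togo([.5777,.2725,.1275],np.pi/2+.34); print(abs(observe()['qvel']).max())"
```

```text
t23.12 tcp [0.5775 0.2728 0.127 ] shift [-0.006  0.002 -0.008] turn [0.001 0.    0.002] q [-0.78  0.65  0.38  1.91 -0.38  0.65  0.18] F [ 0.5  0.4 -1.8] grip 55.5 37.5
0.0018316951961067664
```

```bash
python3 -c "
from plant import *
print(close_job())"
```

```text
the job is handed in; nothing more can be done
None
```

The job is handed in at 23 s of the 72 s allowed: the blue jar is seated in the free gap and let go, and by my measurements the red jar is held still and lined up about 15 mm above the top seat, with no contact on the pile or guard seen.

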